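Pastry pin over the shelf rail and into the oiling stand

ROBOT

A 6-joint arm with a two-finger parallel gripper is mounted at the origin on the work surface. World frame = base frame: x ahead of the robot, y to its left, z up, the work surface at z = 0. Lengths are in mm, angles in rad, forces in N, time in s.
With the tool pointing down it reaches from about 350 to 775 mm from the base axis. Payload 7.3 kg.
Tool frame: the origin (TCP) lies on the centre line of the jaws, within the pads' length; the fingertips stand 17 mm ahead of it and the grasp point (between the pads) lies 2 mm behind it; z points along the fingers, y is the line along which they close (so a half turn about z gives the same grasp; the last joint's range is limited). The gripper opens to 92 mm and grips with 3 to 60 N. Pads are 19 mm wide; open, the fingers measure 130 mm over their backs; the gripper's body (75 mm by 190 mm) begins 47 mm behind the grasp point.
Start: joints at [1.13, 0.342, 1.524, -0, 1.275, -0.146], TCP at [152.522, 502.375, 243.741] pointing down, gripper open.
Joint ranges: [-2.53, 2.53], [-0.77, 2.02], [0.04, 2.7], [-1, 4.14], [0.28, 2.66], [-3.11, 3.11]. Speed limits (rad/s): [2.57, 2.57, 3.14, 3.14, 3.14, 3.14].

INTERFACE

Orientations are given as [roll, pitch, yaw] about the fixed x, y, z axes, in that order (R = Rz(yaw) Ry(pitch) Rx(roll)).
In Python, from plant import bot gives the robot as it stands. The module is installed in compiled form; this text tells all that it offers.
- The arm moves only by the shell command python3 -m pendant 'ROWS'. ROWS is JSON, a list of rows, each a list of 3 entries, a list of its own where there are three numbers: the shift along the world's x, y, z as a fraction of full scale, then the turn, a rotation vector about the world's x, y, z as a fraction of full scale, then the opening, from -1 (shut) to 1 (fully open), so that 0 is half open. In form: [[[tx, ty, tz], [rx, ry, rz], claw], ...]. A call has exactly 10 rows; each row shifts and turns the commanded pose from where the row before left it; what a row does not reach is not made up. Full scale, the value 1, is 30 mm for a shift and 0.12 rad for a turn. A row lasts 1/12 s, in which the tool goes at most 41.7 mm and 7.16 degrees, less where a joint would pass 70% of its speed; a pose out of reach is approached as far as the arm can. A call with a number of a shift or a turn outside -1 to 1 is refused whole. A call with a gripper value outside its range is refused whole. The fingers move at their own pace and stop on an object; the grip force is fixed at half the most. Time passes only in rows, so rows that do not move let the fingers close, or fill a call up. It gives the time, the measured TCP pose, the force, the opening and the grip force at its end, in the units of the state.
- bot.get_obs(): the state, without advancing time (a new reading comes with each control period).
- bot.capture(name): name is "scene" or "top" or "wrist"; returns the picture (400x640x3 uint8, blue, green, red); there is no depth.
- bot.camera_params(name): a dict with "fovy" (degrees; the focal length in pixels is half the picture's height over the tangent of half this angle, whatever the lens; pixels are square), "cx", "cy" (the principal point, pixels), "camera_from_world" (4x4, takes a point from world to camera coordinates). Camera axes: x right, y down, z forward; pixel columns grow to the right and rows downward; lengths in mm; the calibration is good to about 2 mm. A picture is of the moment at which its call begins: read the wrist's pose just before it. camera_params takes no time and is no camera call; for the wrist camera it gives the pose at the moment of the call.
- bot.close_job(): hands the job in; it is judged then, once.
The state is a dict: "time": time; "joint_positions": joint angles; "dq": joint speeds; "tau": joint torques, N m; "tool_pos": TCP position; "tcp_rot": TCP orientation; "contact_force": force on the tool from outside, world axes, zero at the start; "moment": the same for the moment, N m; "grip_width": finger opening in mm; "finger_force": force on a finger pad.
Only numpy, scipy, OpenCV 4.12 (cv2) and the standard library are available. Lean on these libraries where they do the work, as an engineer would, in place of code of your own. Each camera call takes 0.05 s, during which the arm holds its last target. There are 200 camera calls.

TASK

Take the wooden pastry pin from the cupboard shelf: lift it up over the brass front rail without knocking the rail, and draw it out forward. Set it down, square and central, on the sloping part of the blue oiling stand before letting go, and let it roll into the vee by itself rather than putting it there. Once it lies still in the vee, swing the red keeper bar fully across it, and leave everything else standing where it was.

Things in the scene. Friction and masses are not known exactly. Their poses are not given: they have to be found in the camera images.
- pin_center (a point): Centre of the plain pale-wood pastry pin: solid straight cylinder 180 mm long, 44 mm in diameter, about 0.2 kg. The point's y axis is the pin's axis (either way round; x, z turn as it rolls). At the start it lies level, roughly along the shelf, on two grey rests 60 mm to either side of its middle, its centre 28 mm above the shelf; the space under its middle is free.
- pin: The pastry pin itself (see pin_center, which is at the same point).
- cupboard: Fixed shallow oak cupboard, open at top and front, 620 mm long. Origin: worktop height, below the middle of the shelf; x points from the open front to the back, y along the shelf, z up. Shelf surface at z = 70 mm. White back panel, face at x = 100 mm, top z = 320 mm; tools on it stand out to x = 79 mm, above z = 155 mm. End cheeks at y = +-303 mm, 115 mm high (uprights at the back, 320 mm).
- rail: Brass front retaining rail of the cupboard, fixed; same origin and axes as cupboard. Two bars along y at x = -97 mm (thickness 8 mm), the upper one's top at z = 110 mm, which is 40 mm above the shelf.
- stand: Fixed oiling stand. Origin: worktop height, below the vee's bottom line; x: rolling direction, y along the vee, z up. Two blue tracks 30 mm wide at y = +-55 mm, an 80 mm open gap between them down to the base (z = 12 mm). Each slopes 8 deg from x -120, z 64 mm to x -20, z 50, then is a 45 deg vee: bottom x 0, z 30, far lip x 45, z 75. Pin on the slope at x -65: centre z 78.5; freed, it rolls in.
- vee_seat (a point): Where the pin's centre lies when it is settled in the vee (stand x = 0, y = 0, z = 61 mm); axes as stand.
- keeper (a joint): Angle of the red keeper bar, rad. 0: fully closed, against its stop, pointing along the stand's -x over the middle of the seated pin, 4 mm above it. Grows to 1.75 as it swings open, level, about its upright pivot towards the stand's -y (closing is clockwise from above). Stays where it is left; about 1 N at the knob moves it. Starts open at 1.25 to 1.7.
- keeper_pivot (a point): Top part of the keeper's pivot axis (vertical), fixed on the stand at x = 85 mm, y = 0, z = 92 mm. The red bar is 20 mm wide, from z = 87 to 97 mm, and reaches 115 mm from the pivot.
- keeper_knob (a point): Grip point on the upright round black knob near the end of the keeper bar: diameter 16 mm, from z = 97 to 137 mm, this point at z = 124 mm, 105 mm from the pivot. It moves with the bar and can be pinched from above in any direction, or pushed.
- loaf_mould: Bystander: green loaf mould, 150 x 80 x 55 mm, loose on the shelf. Origin under its centre.
- glass_bowl: Bystander: clear glass bowl, diameter 96 mm, 50 mm high, loose on the shelf. Origin under its centre.
- egg_separator: Bystander: yellow plastic egg separator with clip, about 85 mm long and 18 mm high, loose on the shelf. Origin under its cup.
- oil_bottle: Bystander: amber bottle, diameter 60 mm, 190 mm high, loose on the worktop. Origin under its centre.
- mug: Bystander: blue mug, diameter 80 mm, 90 mm high, loose on the worktop. Origin under its centre.
- spice_jar: Bystander: glass jar, diameter 56 mm, 90 mm high, loose on the worktop. Origin under its centre.
Mind the look-alikes: they are no part of the job. Leave any green or turquoise look-alike of the pin alone.

How it is judged:
By the outcome, as a careful person would: the job done as asked, in the order asked, and still so for the second after the job is handed in, with the robot touching nothing.
It also fails if it takes over 58 s, if anything falls off the work surface, if the arm or the gripper's body presses on something with over 40 N, if the wrist force passes 120 N, or if a joint passes its speed limit or range.

## Working session

There is one attempt and no reset: what is moved stays moved. The work goes in short steps, Python scripts to look and compute and a shell command to move; the robot and the scene stay as the last step left them, time stands still between calls to the robot, and variables do not carry over. Pictures are saved under pics/ and viewed, at most 10 in all, crops included, and the job is handed in when it is done.

```bash
mkdir -p pics
python3 - <<'E'
from plant import bot
import cv2,numpy as np
o=bot.get_obs();print(o)
for n in("scene","top"):
    im=bot.capture(n);cv2.imwrite(f"pics/{n}0.png",im);p=bot.camera_params(n);print(n,p["fovy"],p["cx"],p["cy"],np.round(p["camera_from_world"],4).tolist())
E
```

```text
{'time': 0.0, 'joint_positions': array([ 1.12997364e+00,  3.42716751e-01,  1.52498295e+00, -1.84243296e-05,
        1.27537148e+00, -1.46001808e-01]), 'dq': array([ 3.68574517e-05, -2.70465572e-04, -6.70533728e-04, -1.47859861e-03,
        1.06347471e-03,  5.59478694e-04]), 'tau': array([-2.21997420e-04, -4.31237698e+01, -2.44223481e+01,  7.17388233e-02,
        5.60841768e-02, -1.70287094e-04]), 'tool_pos': array([152.37836892, 502.02494236, 243.05992101]), 'tcp_rot': array([-3.14012730e+00, -1.97670090e-04,  2.84677701e+00]), 'contact_force': array([-0.01260609,  0.37756972, -0.97954205]), 'moment': array([-0.00271483, -0.00723413,  0.03961643]), 'finger_force': 0.0, 'grip_width': 92.08714613036166}
scene 43.681745177172445 309.42623488508895 195.4020266421122 [[-0.5836, 0.812, -0.0037, 338.1446], [0.6169, 0.4403, -0.6523, -233.3759], [-0.5281, -0.383, -0.7579, 1676.9442], [0.0, 0.0, 0.0, 1.0]]
top 43.80524258848297 318.6776457838008 195.5700718975245 [[0.0134, -0.9997, 0.0206, -88.1102], [-0.9849, -0.0167, -0.1724, 514.6931], [0.1727, -0.018, -0.9848, 1816.057], [0.0, 0.0, 0.0, 1.0]]
```

View pics/scene0.png

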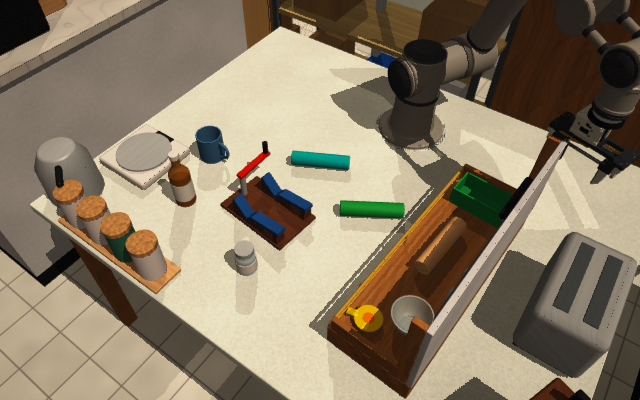

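View pics/top0.png

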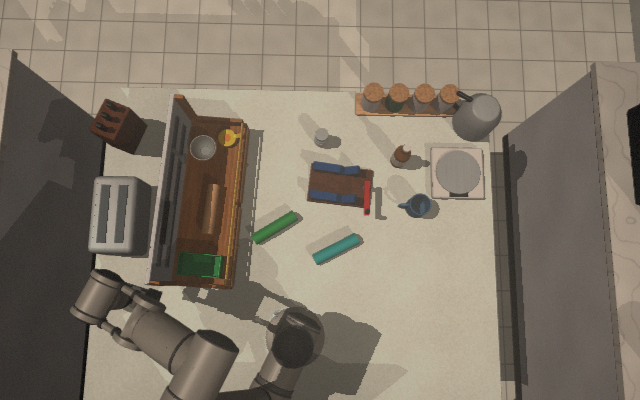

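The scene view shows the pin at (440,246) in the cupboard and the stand at (268,208). The top view shows the pin at (211,209), the stand at (340,187) and the red keeper at (368,198).

```bash
cat > h.py <<'E'
import numpy as np,cv2
from plant import bot
def cam(n):
    p=bot.camera_params(n);return 200/np.tan(np.radians(p["fovy"]/2)),p["cx"],p["cy"],np.array(p["camera_from_world"])
def ray(c,u,v):
    f,cx,cy,T=c;R=T[:3,:3];o=-R.T@T[:3,3];d=R.T@np.array([(u-cx)/f,(v-cy)/f,1]);return o,d
def cast(c,u,v,z):
    o,d=ray(c,u,v);return o+d*(z-o[2])/d[2]
def proj(c,P):
    q=c[3][:3,:3]@np.array(P,float)+c[3][:3,3];return c[0]*q[0]/q[2]+c[1],c[0]*q[1]/q[2]+c[2]
E
python3 - <<'E'
from h import *
im=cv2.imread("pics/top0.png");c=cam("top")
cv2.imwrite("pics/crop1.png",cv2.resize(im[85:295,145:385],None,fx=2.85*1.1,fy=2.85,interpolation=cv2.INTER_CUBIC)[:600,:800])
hsv=cv2.cvtColor(im,cv2.COLOR_BGR2HSV)
def blobs(m,name,z):
    n,l,s,ce=cv2.connectedComponentsWithStats(m.astype(np.uint8))
    for i in range(1,n):
        if s[i,4]>60:
            r=cv2.minAreaRect(np.argwhere(l==i)[:,::-1].astype(np.float32));b=cv2.boxPoints(r)
            print(name,s[i,4],np.round(ce[i]),[ (np.round(p).tolist(),np.round(cast(c,p[0],p[1],z)[:2]).tolist()) for p in b])
H,S,V=[hsv[...,i].astype(int) for i in range(3)]
blobs((H>105)&(H<125)&(S>110),"blue",60)
blobs(((H<6)|(H>174))&(S>170)&(V>100),"red",97)
for u,v in((203,209),(211,209),(219,209)):print(im[v,u],hsv[v,u])
for u,v in((205,225),(205,180)):print(hsv[v,u],hsv[245,200])
E
```

```text
[33 46 65] [ 12 126  65]
[ 80 115 157] [ 14 125 157]
[39 56 79] [ 13 129  79]
[ 13 117  94] [ 13 118  65]
[ 13 122  67] [ 13 118  65]
```

View pics/crop1.png

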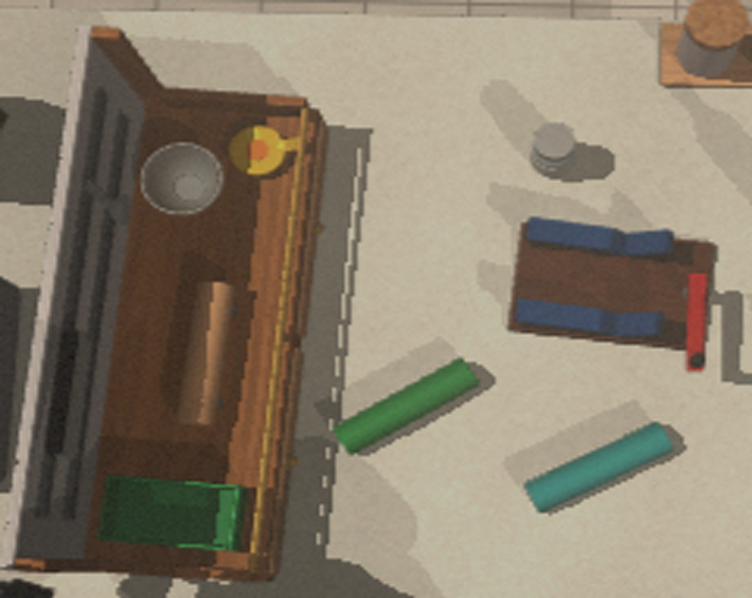

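The crop shows the pin at crop (210,353), the rail from (304,110) to (258,550), the stand's two blue tracks at (600,238) and (588,318), and the keeper bar from (697,280) to (697,365), with the knob at (697,360). I'll now fix the masks and cast rays.

Run:
```python
from h import *
im=cv2.imread("pics/top0.png");c=cam("top")
hsv=cv2.cvtColor(im,cv2.COLOR_BGR2HSV);H,S,V=[hsv[...,i].astype(int) for i in range(3)]
print(hsv[168,330],hsv[190,367])
def blobs(m,name,z,roi):
    k=np.zeros_like(m);k[roi[1]:roi[3],roi[0]:roi[2]]=1
    n,l,s,ce=cv2.connectedComponentsWithStats((m&k).astype(np.uint8))
    for i in range(1,n):
        if s[i,4]>40:
            r=cv2.minAreaRect(np.argwhere(l==i)[:,::-1].astype(np.float32));b=cv2.boxPoints(r)
            print(name,s[i,4],np.round(ce[i],1),np.round(cast(c,*ce[i],z)),[ (np.round(p).tolist(),np.round(cast(c,p[0],p[1],z)[:2]).tolist()) for p in b])
blobs((H>100)&(H<125)&(S>90),"blue",60,(300,150,380,220))
blobs(((H<8)|(H>172))&(S>150),"red",97,(340,150,390,225))
blobs((V>95)&(H>8)&(H<20),"pin",110,(198,175,226,240))
def cw(x,y):return 145+x/3.135,85+y/2.85
for n,x,y,z in(("railA",304,110,110),("railB",258,550,110),("cheekA",300,100,115),("cheekB",262,575,115),("backA",83,30,320),("backB",10,565,320),("knob",697,360,137)):
    print(n,np.round(cast(c,*cw(x,y),z)))
im2=cv2.imread("pics/scene0.png")
cr=np.hstack([cv2.resize(im2[195:280,400:480],(400,425),interpolation=cv2.INTER_CUBIC),cv2.resize(im2[135:255,210:330],(400,400),interpolation=cv2.INTER_CUBIC)[:425] if 0 else cv2.copyMakeBorder(cv2.resize(im2[135:255,215:325],(390,425),interpolation=cv2.INTER_CUBIC),0,0,10,0,cv2.BORDER_CONSTANT)])
cv2.imwrite("pics/crop2.png",cr)
```

```text
[108  77 100] [  2 166 163]
red 143 [366.5 194.4] [ 514. -254.   97.] [([364.0, 181.0], [564.0, -245.0]), ([369.0, 181.0], [564.0, -263.0]), ([369.0, 209.0], [461.0, -263.0]), ([364.0, 209.0], [460.0, -244.0])]
pin 379 [211.6 208.4] [452. 303. 110.] [([204.0, 233.0], [364.0, 326.0]), ([211.0, 183.0], [543.0, 312.0]), ([219.0, 184.0], [540.0, 282.0]), ([212.0, 234.0], [361.0, 297.0])]
pin 155 [223.2 224.4] [395. 259. 110.] [([219.0, 197.0], [493.0, 279.0]), ([225.0, 197.0], [494.0, 258.0]), ([225.0, 239.0], [343.0, 251.0]), ([219.0, 239.0], [343.0, 272.0])]
railA [770. 208. 110.]
railB [207. 236. 110.]
cheekA [781. 212. 115.]
cheekB [177. 230. 115.]
backA [793. 412. 320.]
backB [186. 444. 320.]
knob [ 446. -252.  137.]
```

View pics/crop2.png

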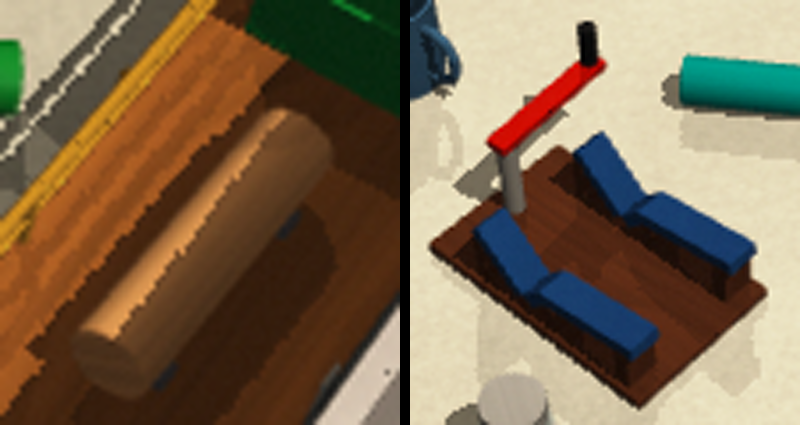

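The scene crop shows the pin's silhouette, with its midline from crop (112,365) to (301,137). It also shows the stand, keeper pivot and knob: the pivot end of the bar is at (500,142) and the knob top at (588,25).

Run:
```python
from h import *
c=cam("scene");t=cam("top")
a=lambda x,y:(400+x/5,195+y/5)
b=lambda x,y:(215+(x-410)/390*110,135+y/425*120)
for n,x,y,z in(("mid",206,251,98),("near",112,365,98),("far",301,137,98)):print(n,np.round(cast(c,*a(x,y),z),1))
for n,x,y,z in(("knobtop",588,25,137),("pivbase",516,208,12),("pivEnd",494,148,97),("T1 up L",655,190,64),("T1 up R",755,245,64),("T2 up L",555,275,64),("T2 upR",657,330,64),("lip1a",578,150,75),("lip1b",602,133,75),("lip2a",476,228,75),("lip2b",500,210,75),("base1",640,405,12),("base2",765,292,12),("base3",560,147,12),("base4",432,248,12)):
    print(n,np.round(cast(c,*b(x,y),z)))
im=cv2.imread("pics/top0.png");hsv=cv2.cvtColor(im,cv2.COLOR_BGR2HSV);H,S=hsv[...,0],hsv[...,1]
m=((H>100)&(H<125)&(S>60)).astype(np.uint8);m[:,:300]=0;m[:,375:]=0;m[:150]=0;m[215:]=0
n,l,s,ce=cv2.connectedComponentsWithStats(m)
for i in range(1,n):
    if s[i,4]>40:
        bx=cv2.boxPoints(cv2.minAreaRect(np.argwhere(l==i)[:,::-1].astype(np.float32)));print(s[i],[np.round(cast(t,*p,62))[:2].tolist() for p in bx])
```

```text
mid [457.1 315.9  98. ]
near [543.9 308.7  98. ]
far [363.5 324.   98. ]
knobtop [ 452. -247.  137.]
pivbase [ 560. -248.   12.]
pivEnd [ 573. -248.   97.]
T1 up L [ 512. -136.   64.]
T1 up R [512. -38.  64.]
T2 up L [ 626. -145.   64.]
T2 upR [622. -50.  64.]
lip1a [ 522. -207.   75.]
lip1b [ 496. -203.   75.]
lip2a [ 631. -219.   75.]
lip2b [ 607. -216.   75.]
base1 [656. -43.  12.]
base2 [512. -28.  12.]
base3 [ 485. -262.   12.]
base4 [ 632. -275.   12.]
[314 162  26  10 181] [[617.0, -58.0], [644.0, -61.0], [630.0, -158.0], [604.0, -154.0]]
[344 166  14   8  84] [[622.0, -171.0], [629.0, -222.0], [604.0, -225.0], [598.0, -174.0]]
[310 190  27  11 199] [[507.0, -46.0], [535.0, -49.0], [522.0, -147.0], [495.0, -144.0]]
[341 195  14   8  87] [[517.0, -163.0], [517.0, -211.0], [491.0, -211.0], [490.0, -163.0]]
```

```bash
python3 -m pendant '[[[0,0,1],[0,0,0.44],0.26],[[0,0,1],[0,0,0.44],0.26],[[0,0,1],[0,0,0.44],0.26],[[0,0,1],[0,0,0.44],0.26],[[1,-0.74,0],[0.35,-0.03,0],0.26],[[1,-0.74,0],[0.35,-0.03,0],0.26],[[1,-0.74,0],[0.35,-0.03,0],0.26],[[1,-0.74,0],[0.35,-0.03,0],0.26],[[1,-0.74,0],[0.35,-0.03,0],0.26],[[1,-0.74,0],[0.35,-0.03,0],0.26]]'
```

```text
time: 0.93
tool_pos: [333.4, 367.9, 363.7]
tcp_rot: [2.887, 0.001, 3.058]
contact_force: [0.7, 0.8, -0.4]
grip_width: 58.0
finger_force: 0.0
```

```bash
python3 -m pendant '[[[1,-0.78,-0.3],[0,0,0],0.26],[[1,-0.78,-0.3],[0,0,0],0.26],[[1,-0.78,-0.3],[0,0,0],0.26],[[1,-0.78,-0.3],[0,0,0],0.26],[[0,0,-0.8],[0,0,0],0.26],[[0,0,-0.8],[0,0,0],0.26],[[0,0,-0.8],[0,0,0],0.26],[[0,0,-0.8],[0,0,0],0.26],[[0,0,0],[0,0,0],0.26],[[0,0,0],[0,0,0],0.26]]'
cat > w.py <<'E'
import sys
from h import *
o=bot.get_obs();c=cam("wrist");im=bot.capture("wrist");cv2.imwrite(f"pics/{sys.argv[1]}.png",im)
print(np.round(o["tool_pos"],1),np.round(o["tcp_rot"],3));np.savez(f"{sys.argv[1]}.npz",f=c[0],cx=c[1],cy=c[2],T=c[3])
E
python3 w.py w1
```

```text
time: 1.77
tool_pos: [452.0, 275.4, 231.1]
tcp_rot: [2.889, -0.002, 3.058]
contact_force: [-0.1, 0.4, -0.5]
grip_width: 57.9
finger_force: 0.0
[452.  275.4 231.1] [ 2.889e+00 -2.000e-03  3.058e+00]
```

View pics/w1.png

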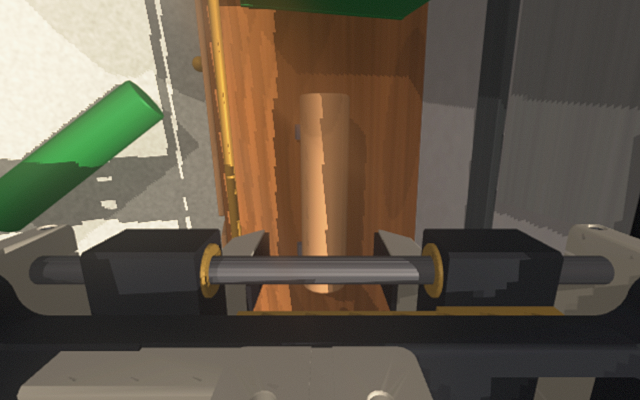

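The wrist view shows the pin between columns 301–349, with ends at rows 93 and 291. The rail runs from (213,30) to (235,230), and the panel foot is at about (425,100).

Run:
```python
from h import *
d=np.load("w1.npz");c=(float(d["f"]),float(d["cx"]),float(d["cy"]),d["T"])
for n,u,v,z in(("mid100",325,100,98),("mid245",325,245,98),("end far",325,93,110),("end near",325,291,95),("rail1",213,30,110),("rail2",234,230,110),("panel",425,60,70),("panel2",420,220,70)):print(n,np.round(cast(c,u,v,z),1))
im=cv2.imread("pics/w1.png")
for v in(110,130,160,190,220,240):print(v,im[v,290:362:3].sum(1).tolist())
```

```text
mid100 [367.2 320.5  98. ]
mid245 [501.6 309.5  98. ]
end far [362.3 317.6 110. ]
end near [553.6 306.   95. ]
rail1 [314.2 237.1 110. ]
rail2 [467.6 228.3 110. ]
panel [334.3 435.7  70. ]
panel2 [504.4 431.   70. ]
110 [249, 248, 247, 249, 276, 300, 330, 350, 380, 404, 437, 312, 305, 294, 285, 270, 253, 259, 258, 240, 211, 208, 205, 202]
130 [219, 240, 234, 255, 287, 303, 322, 348, 377, 397, 403, 307, 301, 295, 293, 296, 279, 268, 255, 248, 198, 198, 196, 189]
160 [226, 225, 234, 220, 283, 320, 347, 396, 435, 466, 493, 465, 328, 319, 305, 288, 280, 273, 259, 240, 215, 214, 216, 202]
190 [216, 220, 218, 220, 280, 313, 349, 397, 437, 475, 503, 488, 323, 318, 305, 289, 271, 263, 246, 211, 191, 198, 197, 184]
220 [205, 218, 217, 216, 271, 301, 344, 399, 445, 481, 503, 526, 497, 309, 301, 282, 267, 256, 238, 190, 188, 183, 189, 178]
240 [204, 215, 209, 209, 261, 304, 339, 403, 446, 473, 507, 532, 311, 316, 300, 271, 259, 240, 230, 172, 175, 178, 170, 172]
```

```bash
python3 -m pendant '[[[0.02,0.13,0],[0,0,0],0.26],[[0.02,0.217,-0.855],[0,0,0],0.26],[[0.02,0.217,-0.855],[0,0,0],0.26],[[0.02,0.217,-0.855],[0,0,0],0.26],[[0.02,0.217,-0.855],[0,0,0],0.26],[[0.01,0.11,-0.43],[0,0,0],0.26],[[0.01,0.11,-0.43],[0,0,0],0.26],[[0,0,0],[0,0,0],0.26],[[0,0,0],[0,0,0],-0.3],[[0,0,0],[0,0,0],-0.3]]'
```

```text
time: 2.65
tool_pos: [457.1, 312.6, 105.0]
tcp_rot: [2.887, 0.003, 3.058]
contact_force: [0.5, 0.3, 0.5]
grip_width: 49.1
finger_force: 0.7
```

```bash
python3 -m pendant '[[[0,0,0],[0,0,0],-0.3],[[0,0,0],[0,0,0],-0.3],[[0,0,0],[0,0,0],-0.3],[[0,0,0],[0,0,0],-0.3],[[0,0,0.3],[0,0,0],-0.3],[[0,0,0.3],[0,0,0],-0.3],[[0,0,0.3],[0,0,0],-0.3],[[0,0,0.3],[0,0,0],-0.3],[[0,0,0],[0,0,0],-0.3],[[0,0,0],[0,0,0],-0.3]]'
```

```text
time: 3.48
tool_pos: [456.4, 312.3, 140.2]
tcp_rot: [2.888, 0.002, 3.058]
contact_force: [0.1, -0.2, -2.8]
grip_width: 43.2
finger_force: 30.0
```

```bash
python3 -m pendant '[[[0,0,0.6],[0,0,0],-0.3],[[0,0,0.9],[0,0,0],-0.3],[[0,0,0.9],[0,0,0],-0.3],[[0,0,0.6],[0,0,0],-0.3],[[0,-0.4,0],[0,0,0],-0.3],[[0,-0.7,0],[0,0,0],-0.3],[[0,-0.9,0],[0,0,0],-0.3],[[0,-0.9,0],[0,0,0],-0.3],[[0,-0.9,0],[0,0,0],-0.3],[[0,-0.9,0],[0,0,0],-0.3]]'
python3 -m pendant '[[[0.4,-0.9,0.2],[-0.3,0,0],-0.3],[[0.4,-0.9,0.2],[-0.3,0,0],-0.3],[[0.4,-0.9,0.2],[-0.3,0.03,0],-0.3],[[0.4,-0.9,0.2],[-0.3,0.03,0],-0.3],[[0.4,-0.9,0.2],[-0.3,0.03,0],-0.3],[[0.4,-0.9,0.2],[-0.3,0.03,0],-0.3],[[0.4,-0.9,0.2],[-0.3,0.03,0],-0.3],[[0.4,-0.9,0],[0,0.03,0],-0.3],[[0.4,-0.9,0],[0,0,0],-0.3],[[0.3,-0.4,0],[0,0,0],-0.3]]'
```

```text
time: 4.32
tool_pos: [454.9, 169.3, 227.6]
tcp_rot: [2.889, -0.002, 3.058]
contact_force: [0.6, 0.1, -2.2]
grip_width: 43.5
finger_force: 30.0
time: 5.15
tool_pos: [572.9, -87.4, 269.1]
tcp_rot: [-3.141, -0.003, 3.058]
contact_force: [0.4, 0.5, -2.5]
grip_width: 43.3
finger_force: 30.0
```

```bash
python3 w.py w2
```

```text
[572.9 -87.4 269.1] [-3.141e+00 -3.000e-03  3.058e+00]
```

View pics/w2.png

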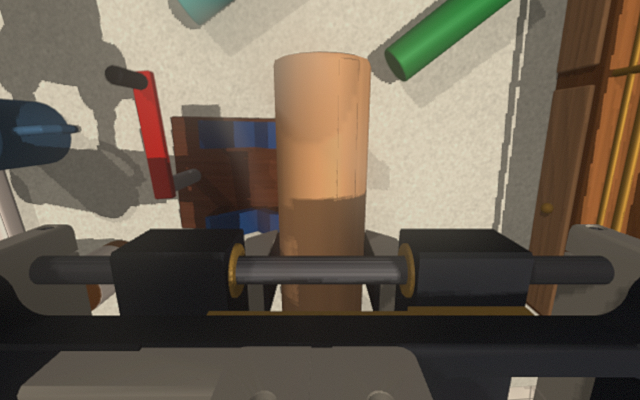

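The wrist view shows the held pin over the stand. The keeper bar runs from (163,195) at the pivot to (145,75), the base's left corners are at (172,117) and (180,228), and the track lips are at about (203,133) and (190,220).

Run:
```python
from h import *
d=np.load("w2.npz");c=(float(d["f"]),float(d["cx"]),float(d["cy"]),d["T"]);R=c[3][:3,:3]
print("cam",np.round(-R.T@c[3][:3,3]))
for n,u,v,z in(("pivot",163,187,97),("barend",146,73,97),("base",172,117,12),("base2",180,228,12),("lip1t",204,122,75),("lip1b",202,147,75),("lip2t",190,210,75),("lip2b",187,230,75),("pinend",322,53,285),("pinmid",322.5,70,264),("pinmid2",322.5,220,264)):print(n,np.round(cast(c,u,v,z),1))
im=cv2.imread("pics/w2.png")
hsv=cv2.cvtColor(im,cv2.COLOR_BGR2HSV)
m=((hsv[...,0]>105)&(hsv[...,0]<125)&(hsv[...,1]>100)).astype(np.uint8)
n,l,s,ce=cv2.connectedComponentsWithStats(m);print([x.tolist() for x in s if x[4]>100])
m=(((hsv[...,0]<5)|(hsv[...,0]>175))&(hsv[...,1]>170)).astype(np.uint8);n,l,s,ce=cv2.connectedComponentsWithStats(m)
i=1+np.argmax(s[1:,4]);b=cv2.boxPoints(cv2.minAreaRect(np.argwhere(l==i)[:,::-1].astype(np.float32)))
for p in b:print(p,np.round(cast(c,*p,97),1))
```

```text
cam [506. -81. 409.]
pivot [ 554.4 -251.6   97. ]
barend [ 443.7 -244.2   97. ]
base [ 480.1 -267.7   12. ]
base2 [ 626.2 -286.9   12. ]
lip1t [ 492.2 -205.3   75. ]
lip1b [ 517.8 -212.1   75. ]
lip2t [ 586.7 -238.6   75. ]
lip2b [ 610.2 -246.7   75. ]
pinend [479.9 -78.9 285. ]
pinmid [482.4 -78.9 264. ]
pinmid2 [551.8 -84.7 264. ]
[[0, 0, 640, 400, 255091], [268, 123, 7, 25, 163], [206, 211, 53, 23, 651]]
[130.19234  73.96155] [ 443.2 -259.5   97. ]
[150.00002  70.     ] [ 441.4 -239.8   97. ]
[175.15385 195.76923] [ 564.7 -240.9   97. ]
[155.34618 199.73077] [ 567.2 -262.6   97. ]
```

```bash
python3 -m pendant '[[[0.12,-0.55,-0.3],[0,0,-0.3],-0.3],[[0,0,-0.85],[0,0,0],-0.3],[[0,0,-0.85],[0,0,0],-0.3],[[0,0,-0.85],[0,0,0],-0.3],[[0,0,-0.85],[0,0,0],-0.3],[[0,0,-0.85],[0,0,0],-0.3],[[0,0,-0.65],[0,0,0],-0.3],[[0,0,-0.2],[0,0,0],-0.3],[[0,0,0],[0,0,0],-0.3],[[0,0,0],[0,0,0],-0.3]]'
python3 - <<'E'
from h import *
a=bot.capture("top");b=bot.capture("scene")
cv2.imwrite("pics/top1.png",a);cv2.imwrite("pics/scene1.png",b)
cv2.imwrite("pics/pl.png",np.hstack([cv2.resize(a[140:240,290:390],(400,400),interpolation=cv2.INTER_CUBIC),cv2.resize(b[130:250,210:330],(400,400),interpolation=cv2.INTER_CUBIC)]))
E
```

```text
time: 6.03
tool_pos: [576.5, -100.6, 109.3]
tcp_rot: [3.141, -0.001, 3.023]
contact_force: [1.3, -0.3, -1.8]
grip_width: 43.4
finger_force: 30.0
```

View pics/pl.png

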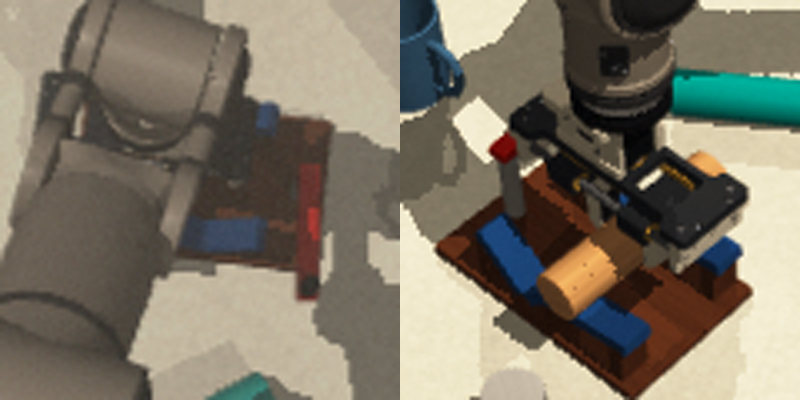

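The left (top) view shows the keeper clear and the arm covering the stand. The right (scene) view shows the pin level above the slope, with its near end at crop (565,290) and the near track's end corners at (648,325) and (622,352).

Run:
```python
from h import *
c=cam("scene");q=lambda x,y:(210+.3*(x-400),130+.3*y)
O=np.array([566.2,-167.5]);xs=np.array([-.12,-.993]);ys=np.array([.993,-.12])
for n,x,y,p in(("y40",-120,40,(648,325)),("y70",-120,70,(622,352)),("far y-70",-120,-70,(742,240))):
    w=cast(c,*q(*p),64)[:2]-O;print(n,np.round([w@xs,w@ys],1),"model",x,y)
e=np.array([574,-103])+90*ys
print(proj(c,[*e,102.3]),q(566,290))
```

```text
y40 [-121.5   40.1] model -120 40
y70 [-125.    72.7] model -120 70
far y-70 [-117.3  -75.3] model -120 -70
(np.float64(254.69146256121962), np.float64(218.17460825808195)) (259.8, 217.0)
```

Run:
```python
from h import *
c=cam("scene");im=cv2.imread("pics/scene1.png");hsv=cv2.cvtColor(im,cv2.COLOR_BGR2HSV)
m=((hsv[...,0]>8)&(hsv[...,0]<22)&(hsv[...,1]>90)&(hsv[...,2]>120)).astype(np.uint8);m[:,:245]=0;m[:,320:]=0;m[:165]=0;m[235:]=0
n,l,s,ce=cv2.connectedComponentsWithStats(m);print([x.tolist() for x in s[1:] if x[4]>15])
ys=np.array([.993,-.118,0]);xs=np.array([-.118,-.993,0]);P=np.array([574,-99.7,102.3])
for sg in(1,-1):
    pts=np.array([proj(c,P+sg*90*ys+22*(np.cos(a)*xs+np.sin(a)*np.array([0,0,1]))) for a in np.linspace(0,6.28,60)])
    print(sg,pts.min(0).round(1),pts.max(0).round(1))
```

```text
[[296, 175, 12, 8, 55], [252, 201, 23, 23, 271]]
1 [249.9 211.8] [261.7 225.7]
-1 [297.3 174.1] [309.  187.4]
```

```bash
python3 -m pendant '[[[0,-0.06,-0.2],[0,0,0],-0.3],[[0,0,-0.2],[0,0,0],-0.3],[[0,0,-0.15],[0,0,0],-0.3],[[0,0,-0.05],[0,0,0],-0.3],[[0,0,-0.05],[0,0,0],-0.3],[[0,0,-0.03],[0,0,0],-0.3],[[0,0,-0.03],[0,0,0],-0.3],[[0,0,0],[0,0,0],-0.3],[[0,0,0],[0,0,0],-0.3],[[0,0,0],[0,0,0],-0.3]]'
```

```text
time: 6.97
tool_pos: [576.8, -102.2, 88.2]
tcp_rot: [3.142, 0.0, 3.023]
contact_force: [0.6, 1.4, -2.1]
grip_width: 43.1
finger_force: 30.0
```

Not touching yet, so I'll lower it in small steps.

```bash
python3 -m pendant '[[[0,0,-0.03],[0,0,0],-0.3],[[0,0,-0.03],[0,0,0],-0.3],[[0,0,-0.02],[0,0,0],-0.3],[[0,0,0],[0,0,0],-0.3],[[0,0,0],[0,0,0],-0.3],[[0,0,0],[0,0,0],-0.3],[[0,0,0],[0,0,0],-0.3],[[0,0,0],[0,0,0],-0.3],[[0,0,0],[0,0,0],-0.3],[[0,0,0],[0,0,0],-0.3]]'
```

```text
time: 7.8
tool_pos: [576.9, -102.2, 86.1]
tcp_rot: [3.142, 0.0, 3.023]
contact_force: [-1.9, 0.1, 4.9]
grip_width: 43.1
finger_force: 30.0
```

```bash
python3 -c "
from plant import bot
o=bot.get_obs();print(o['moment'],o['contact_force'])"
```

```text
[0.13387973 0.38768663 0.00692067] [-1.91509436  0.13678158  4.91679416]
```

The moment shows only the -x track is carrying the pin. I'll level it slightly.

```bash
python3 -m pendant '[[[0,0,-0.01],[0,0.08,0],-0.3],[[0,0,-0.01],[0,0,0],-0.3],[[0,0,0],[0,0,0],-0.3],[[0,0,0],[0,0,0],-0.3],[[0,0,0],[0,0,0],-0.3],[[0,0,0],[0,0,0],-0.3],[[0,0,0],[0,0,0],-0.3],[[0,0,0],[0,0,0],-0.3],[[0,0,0],[0,0,0],-0.3],[[0,0,0],[0,0,0],-0.3]]'; python3 -c "
from plant import bot
o=bot.get_obs();print(o['moment'],o['contact_force'])"
```

```text
time: 8.63
tool_pos: [576.9, -102.2, 86.1]
tcp_rot: [-3.14, -0.009, 3.023]
contact_force: [-3.9, 1.4, 8.7]
grip_width: 43.2
finger_force: 30.0
[ 0.2291451   0.54796266 -0.02678325] [-3.88078718  1.40648459  8.70016328]
```

```bash
python3 -m pendant '[[[0,0,0],[0,0.1,0],-0.3],[[0,0,0],[0,0.1,0],-0.3],[[0,0,0],[0,0,0],-0.3],[[0,0,0],[0,0,0],-0.3],[[0,0,0],[0,0,0],-0.3],[[0,0,0],[0,0,0],-0.3],[[0,0,0],[0,0,0],-0.3],[[0,0,0],[0,0,0],-0.3],[[0,0,0],[0,0,0],-0.3],[[0,0,0],[0,0,0],-0.3]]'; python3 -c "
from plant import bot
o=bot.get_obs();print(o['moment'],o['contact_force'])"
```

```text
time: 9.47
tool_pos: [577.1, -102.2, 86.0]
tcp_rot: [-3.138, -0.032, 3.023]
contact_force: [-3.2, 2.4, 8.9]
grip_width: 43.4
finger_force: 30.0
[ 0.19568063  0.31101653 -0.03432012] [-3.19957752  2.40703152  8.85820798]
```

```bash
python3 -m pendant '[[[0,0,0],[0,0,0],1],[[0,0,0],[0,0,0],1],[[0,0,0],[0,0,0],1],[[0,0,0.5],[0,0,0],1],[[0,0,0.9],[0,0,0],1],[[0,0,0.9],[0,0,0],1],[[0,0,0.9],[0,-0.28,0],1],[[0,0,0.9],[0,0,0],1],[[0,0,0.9],[0,0,0],1],[[0,0.3,0.5],[0,0,0],1]]'
python3 -m pendant '[[[-0.5,0.8,0],[0,0,0],1],[[-0.5,0.8,0],[0,0,0],1],[[-0.5,0.8,0],[0,0,0],1],[[-0.5,0.8,0],[0,0,0],1],[[0,0,0],[0,0,0],1],[[0,0,0],[0,0,0],1],[[0,0,0],[0,0,0],1],[[0,0,0],[0,0,0],1],[[0,0,0],[0,0,0],1],[[0,0,0],[0,0,0],1]]'
python3 - <<'E'
from h import *
a=bot.capture("top");b=bot.capture("scene")
cv2.imwrite("pics/top2.png",a);cv2.imwrite("pics/scene2.png",b)
cv2.imwrite("pics/pl2.png",np.hstack([cv2.resize(a[140:240,290:390],(400,400),interpolation=cv2.INTER_CUBIC),cv2.resize(b[130:250,210:330],(400,400),interpolation=cv2.INTER_CUBIC)]))
E
```

```text
time: 10.3
tool_pos: [577.5, -94.6, 253.1]
tcp_rot: [-3.14, 0.004, 3.022]
contact_force: [1.3, 0.5, -0.8]
grip_width: 91.7
finger_force: 0.0
time: 11.13
tool_pos: [517.1, 2.1, 249.7]
tcp_rot: [3.142, -0.0, 3.022]
contact_force: [-1.4, -0.4, 0.6]
grip_width: 92.0
finger_force: 0.0
```

View pics/pl2.png

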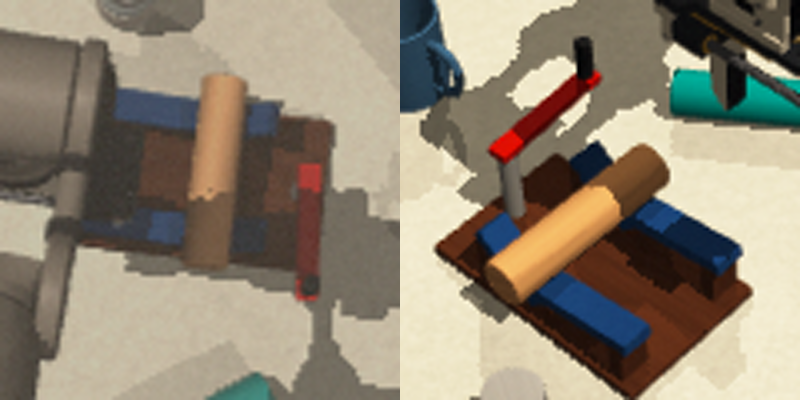

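The pin lies square and central in the vee. The knob is at top crop (308,288) and scene crop (583,42).

Run:
```python
from h import *
t=cam("top");c=cam("scene")
print(np.round(bot.get_obs()["joint_positions"],2))
print(cast(t,290+308/4,140+287/4,137).round(1),cast(c,210+.3*183,130+.3*42,137).round(1))
for n,cc in(("top",t),("scene",c)):
    im=cv2.imread(f"pics/{n}2.png");b=im.max(2)<40
    x0,x1,y0,y1=((360,374,205,220) if n=="top" else (258,272,138,158))
    p=np.argwhere(b[y0:y1,x0:x1])[:,::-1]+[x0,y0];print(n,len(p),p.mean(0),p.min(0),p.max(0),cast(cc,*p.mean(0),124).round(1))
```

```text
[-0.14  0.32  1.54  0.    1.28 -1.6 ]
[ 444.7 -250.6  137. ] [ 454.1 -246.3  137. ]<stdin>:8: RuntimeWarning: Mean of empty slice.
  ret = um.true_divide(
Traceback (most recent call last):
ValueError: zero-size array to reduction operation minimum which has no identity
```

```bash
python3 -m pendant '[[[-0.06,-0.93,-0.15],[0,0,0],0],[[-0.06,-0.93,-0.15],[0,0,0],0],[[-0.06,-0.93,-0.15],[0,0,0],0],[[-0.06,-0.93,-0.15],[0,0,0],0],[[-0.06,-0.93,-0.15],[0,0,0],0],[[-0.06,-0.93,-0.15],[0,0,0],0],[[-0.06,-0.93,-0.15],[0,0,0],0],[[-0.06,-0.93,-0.15],[0,0,0],0],[[-0.06,-0.93,-0.15],[0,0,0],0],[[0,0,0],[0,0,0],0]]'
python3 w.py w3
```

```text
time: 12.07
tool_pos: [499.7, -253.0, 208.3]
tcp_rot: [-3.14, -0.001, 3.019]
contact_force: [-0.1, -1.1, 0.6]
grip_width: 45.9
finger_force: 0.0
[ 499.7 -253.   208.3] [-3.140e+00 -1.000e-03  3.019e+00]
```

View pics/w3.png

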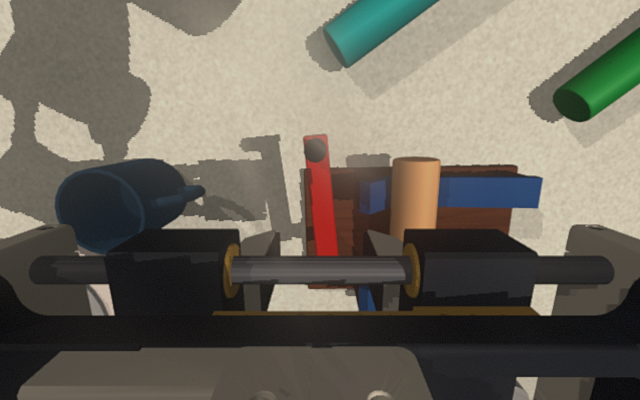

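The wrist view shows the knob's top at (315,150) and the bar from (315,135) to (328,257).

Run:
```python
from h import *
d=np.load("w3.npz");c=(float(d["f"]),float(d["cx"]),float(d["cy"]),d["T"])
for n,u,v,z in(("knob",315,150,137),("end",315.5,135,97),("bar",327,250,97)):print(n,cast(c,u,v,z).round(1))
```

```text
knob [ 449.  -250.8  137. ]
end [ 440.2 -250.1   97. ]
bar [ 540.4 -252.7   97. ]
```

```bash
python3 -m pendant '[[[-0.845,0.04,0],[0,0,0],0],[[-0.845,0.04,0],[0,0,0],0],[[0,0,0],[0,0,0],0],[[0,0,-0.72],[0,0,0],0],[[0,0,-0.72],[0,0,0],0],[[0,0,-0.72],[0,0,0],0],[[0,0,-0.72],[0,0,0],0],[[0,0,0],[0,0,0],-0.35],[[0,0,0],[0,0,0],-0.35],[[0,0,0],[0,0,0],-0.35]]'
python3 - <<'E'
import numpy as np
# tool-centre path along arc: pivot, r=105, from 179deg, leading by 7 mm, to end 83deg
P=np.array([555,-252.5]);a=np.radians(np.linspace(176,83,15))
pts=P+105*np.c_[np.cos(a),np.sin(a)];print(np.round(pts).tolist());print(np.round(np.diff(pts,axis=0)/30,2).tolist(),np.diff(a)[0]/.12)
E
```

```text
time: 12.95
tool_pos: [450.8, -246.0, 124.3]
tcp_rot: [-3.141, 0.001, 3.024]
contact_force: [0.6, 0.2, 0.6]
grip_width: 32.0
finger_force: 0.0
[[450.0, -245.0], [452.0, -233.0], [455.0, -221.0], [459.0, -210.0], [465.0, -199.0], [471.0, -189.0], [479.0, -180.0], [488.0, -171.0], [498.0, -164.0], [509.0, -158.0], [520.0, -154.0], [532.0, -150.0], [544.0, -148.0], [556.0, -148.0], [568.0, -148.0]]
[[0.05, 0.4], [0.1, 0.39], [0.14, 0.38], [0.19, 0.36], [0.23, 0.34], [0.26, 0.31], [0.3, 0.28], [0.33, 0.24], [0.35, 0.2], [0.37, 0.16], [0.39, 0.11], [0.4, 0.07], [0.41, 0.02], [0.4, -0.03]] -0.9661644073540014
```

```bash
python3 -m pendant '[[[0.05,0.4,0],[0,0,-0.9],-0.35],[[0.1,0.39,0],[0,0,-0.9],-0.35],[[0.14,0.38,0],[0,0,-0.9],-0.35],[[0.19,0.36,0],[0,0,-0.9],-0.35],[[0.23,0.34,0],[0,0,-0.9],-0.35],[[0.26,0.31,0],[0,0,-0.9],-0.35],[[0.3,0.28,0],[0,0,-0.9],-0.35],[[0.33,0.24,0],[0,0,-0.9],-0.35],[[0.35,0.2,0],[0,0,-0.9],-0.35],[[0,0,0],[0,0,0],-0.35]]'
```

```text
time: 13.78
tool_pos: [510.7, -158.3, 125.0]
tcp_rot: [3.139, 0.003, 2.049]
contact_force: [-0.5, 0.6, 0.7]
grip_width: 30.0
finger_force: 0.0
```

```bash
python3 -m pendant '[[[0.37,0.16,0],[0,0,-0.95],-0.35],[[0.39,0.11,0],[0,0,-0.95],-0.35],[[0.4,0.07,0],[0,0,-0.95],-0.35],[[0.3,0.01,0],[0,0,-0.95],-0.35],[[0.2,0,0],[0,0,-0.6],-0.35],[[0.1,-0.01,0],[0,0,-0.3],-0.35],[[0.1,-0.01,0],[0,0,0],-0.35],[[0.1,-0.01,0],[0,0,0],-0.35],[[0,0,0],[0,0,0],-0.35],[[0,0,0],[0,0,0],-0.35]]'
```

```text
time: 14.62
tool_pos: [567.2, -149.5, 123.5]
tcp_rot: [3.141, 0.0, 1.489]
contact_force: [0.1, -0.2, -0.5]
grip_width: 30.2
finger_force: 0.0
```

```bash
python3 -m pendant '[[[0.06,-0.01,0],[0,0,0],-0.35],[[0.06,-0.01,0],[0,0,0],-0.35],[[0.06,-0.01,0],[0,0,0],-0.35],[[0.04,0,0],[0,0,0],-0.35],[[0,0,0],[0,0,0],-0.35],[[0,0,0],[0,0,0],-0.35],[[0,0,0],[0,0,0],-0.35],[[0,0,0],[0,0,0],-0.35],[[0,0,0],[0,0,0],-0.35],[[0,0,0],[0,0,0],-0.35]]'
```

```text
time: 15.45
tool_pos: [573.4, -150.2, 123.1]
tcp_rot: [-3.141, -0.0, 1.487]
contact_force: [-3.6, 0.8, -0.5]
grip_width: 29.6
finger_force: 1.9
```

```bash
python3 -m pendant '[[[0.03,0,0],[0,0,0],-0.35],[[0.03,0,0],[0,0,0],-0.35],[[0,0,0],[0,0,0],-0.35],[[0,0,0],[0,0,0],-0.35],[[0,0,0],[0,0,0],-0.35],[[0,0,0],[0,0,0],-0.35],[[0,0,0],[0,0,0],-0.35],[[0,0,0],[0,0,0],-0.35],[[0,0,0],[0,0,0],-0.35],[[0,0,0],[0,0,0],-0.35]]'
```

```text
time: 16.28
tool_pos: [573.7, -150.1, 122.9]
tcp_rot: [-3.137, -0.0, 1.487]
contact_force: [-10.1, 0.3, 4.0]
grip_width: 30.1
finger_force: 4.9
```

It's against its stop. I'll back off, lift clear and check.

```bash
python3 -m pendant '[[[-0.15,0,0],[0,0,0],-0.35],[[-0.1,0,0],[0,0,0],-0.1],[[0,0,0],[0,0,0],-0.1],[[0,0,0.4],[0,0,0],-0.1],[[0,0,0.8],[0,0,0],-0.1],[[0,0,0.9],[0,0,0],-0.1],[[0,0,0.9],[0,0,0],-0.1],[[-0.3,0.8,0.8],[0,0,0],-0.1],[[-0.5,0.9,0],[0,0,0],-0.1],[[-0.5,0.9,0],[0,0,0],-0.1]]'
python3 -m pendant '[[[-0.5,0.9,0],[0,0,0],-0.1],[[-0.5,0.9,0],[0,0,0],-0.1],[[-0.5,0.9,0],[0,0,0],-0.1],[[-0.5,0.9,0],[0,0,0],-0.1],[[0,0,0],[0,0,0],-0.1],[[0,0,0],[0,0,0],-0.1],[[0,0,0],[0,0,0],-0.1],[[0,0,0],[0,0,0],-0.1],[[0,0,0],[0,0,0],-0.1],[[0,0,0],[0,0,0],-0.1]]'
python3 - <<'E'
from h import *
a=bot.capture("top");b=bot.capture("scene")
cv2.imwrite("pics/pl3.png",np.hstack([cv2.resize(a[140:240,290:390],(400,400),interpolation=cv2.INTER_CUBIC),cv2.resize(b[130:250,210:330],(400,400),interpolation=cv2.INTER_CUBIC)]))
E
```

```text
time: 17.12
tool_pos: [529.9, -71.9, 238.9]
tcp_rot: [3.136, 0.0, 1.486]
contact_force: [1.4, 0.6, 0.0]
grip_width: 41.1
finger_force: 0.0
time: 17.95
tool_pos: [469.5, 35.0, 237.0]
tcp_rot: [3.142, -0.0, 1.486]
contact_force: [-0.1, 0.6, -0.7]
grip_width: 41.4
finger_force: 0.0
```

View pics/pl3.png

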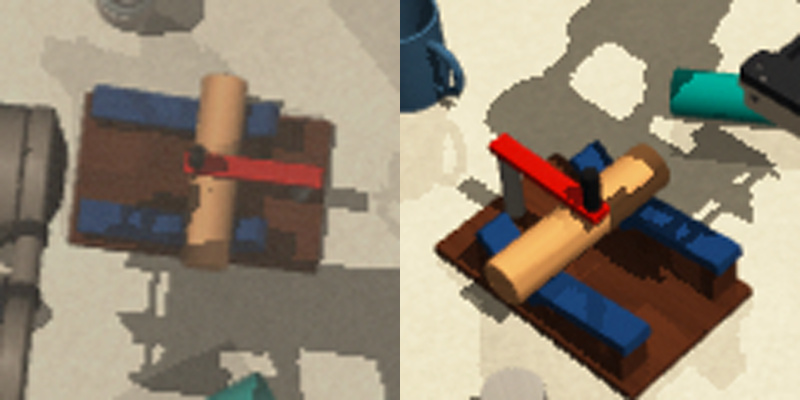

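Both views show the pin in the vee and the keeper bar square across its middle, with the gripper clear.

```bash
python3 -c "
from plant import bot
print(bot.close_job())"
```

```text
the job is handed in; nothing more can be done
None
```

The pin is lying in the vee after rolling in by itself, the keeper bar is closed against its stop across it, and I handed the job in at about 18 s; it returned no verdict.

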